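Sort stray capsules, then find the cap's thread hand and hold the cap off

ROBOT

A 6-joint arm with a two-finger parallel gripper is mounted at the origin on a cart in front of the work surface, level with it; the furniture and walls round the work are solid. World frame = base frame: x ahead of the robot, y to its left, z up, the work surface at z = 0. Lengths are in m, angles in rad, forces in N, time in s.
With the tool pointing down it reaches from about 0.275 to 0.825 m from the base axis. Payload 4.9 kg.
Tool frame: the origin (TCP) lies midway between the tips of the shut fingers; the grasp point (between the pads) lies 19 mm behind it (grip_point_offset is the distance from the TCP to the grasp point, in m); z points along the fingers, x is the direction in which the jaws open and shut, and the axes are right-handed (so a half turn about z gives the same grasp; the last joint's range is limited). The gripper opens to 85 mm and grips with 20 to 120 N. Pads are 22 mm wide; open, the fingers measure 114 mm over their backs; the gripper's body (76 mm by 85 mm) begins 54 mm behind the grasp point. The pads swing forward as they close: fully open they stand 13 mm farther back than shut.
Start: joints at [1.074, 0.326, -0.193, 1.052, 0, 1.437], TCP at [0.195, 0.514, 0.231] pointing down, gripper open.
Joint ranges: [-2.65, 2.65], [-0.97, 1.79], [-1.3, 1.35], [-1.93, 2.1], [-1.47, 1.37], [-3.14, 3.14]. Speed limits (rad/s): [2.57, 2.57, 3.14, 3.14, 3.14, 3.14].

INTERFACE

Orientations are given as a rotation vector (axis times angle).
In Python, from cell import * gives the robot as it stands. Calls block until the motion is done:
- movep(position, orientation): joint-space move of the TCP to a pose.
- move_l(position, velocity=0.15, rot=None, until_force=None): straight line of the TCP; rot=None keeps the orientation; velocity is the mean speed in m/s. With until_force (N) it stops when the force on the tool has changed by that much, and returns True; else False.
- set_joints(angles): joint-space move.
- let_go() and grab(newtons=None): open the fingers fully, or close them until they stop; newtons is the grip in N (None keeps the last).
- sleep(seconds).
- ik(position, orientation): joint angles nearest the present ones, or None.
- get_state(): the state.
- grab_frame(name): name is "side" or "top"; returns a dict with "img" (480x640x3 uint8, red, green, blue), "fx", "fy", "cx", "cy" (pixels), "k1" (the pictures are not rectified: a ray, as slopes to the right and down, at radius r is drawn at 1 + k1 r^2 times it, then the intrinsics apply), "cam_to_world" (4x4, takes a point from camera to world coordinates). Camera axes: x right, y down, z forward; pixel columns grow to the right and rows downward; lengths in m; the calibration is good to about 2 mm. A picture is of the moment at which its call begins. There is no depth.
A pose or a line that the arm cannot do raises MotionError and nothing moves.
- sign_off(): hands the job in, once; it reports no verdict.
Trained networks look in the newest picture that a camera, given by its name, has taken for a name from the list of things; names that differ only in an ending like _2 or _b are one class to them, and where a whole thing is asked for, a point or a joint stands for the part that bears it (a point fixed in the world has none). Each returns a list of dicts, best first, with "score" (0 to 1); they miss things now and then, are a little off and sometimes report something else, mostly with a low value. They report only what shows in the picture. A call takes as long as a camera call. They do not tell look-alikes from the thing itself.
- spot_in(camera, name): "centre" ([column, row] in pixels, amid what is visible of it).
- silhouettes(camera, name): "mask" (480x640 bool, what is visible of it) and "centre" ([column, row] in pixels, amid what is visible of it).
- tip_of(camera, name): "centre" ([column, row] in pixels: a listed point, or the origin of a listed thing).
The state is a dict: "clock": time; "q": joint angles; "joint_velocities": joint speeds; "tau": joint torques, N m; "position": TCP position; "eef_rot": TCP orientation; "contact_force": force on the tool from outside, world axes, zero at the start; "wrist_torque": the same for the moment, N m; "finger_gap": opening from 0.0 (shut) to 1.0 (fully open).
Only numpy, scipy, OpenCV 4.12 (cv2) and the standard library are available. Lean on these libraries where they do the work, as an engineer would, in place of code of your own. Each camera call takes 0.05 s, during which the arm holds its last target.

TASK

Get the coffee caddy ready for refilling: first put the stray orange capsule into the orange tray and the stray blue capsule into the blue tray. Then take the orange cap off its canister - it is a twist cap, and nobody remembers whether that canister has the normal or the reversed thread, so try both ways until it comes free - and finish still holding the cap upright in the gripper, at least a hand's width (7 cm) above where it sat, so that I can pour. Leave the blue cap on and the other things where they are.

Things in the scene. Friction and masses are not known exactly. Their poses are not given: they have to be found in the camera images.
- capsule_orange_mid (a point): Middle of the loose orange coffee capsule, 20 mm above its underside. The capsule stands on the worktop: round body 33 mm across, 40 mm tall, with a flange 40 mm across and 3 mm thick at the bottom; 30 g.
- capsule_blue_mid (a point): The same point of the blue capsule (same shape and size).
- tray_orange: Orange square tray, fixed on the front of the caddy: 112 x 112 mm outside, walls 4 mm thick and 18 mm high, inner floor 5 mm above its origin. Origin: centre of its underside (8 mm above the worktop). Which tray is left or right varies.
- tray_blue: Blue square tray, as the orange one.
- cap_orange_grip (a point): Middle of the round grip of the orange cap, locked on one of two white canisters. Grip: upright ribbed cylinder 50 mm across, 34 mm tall, its top 18 mm above this point; flange 76 mm across, 16 to 22 mm below this point. z up; x along the white line on its top, so this frame's yaw shows how far the cap has turned. It starts within 5 degrees of its middle locked position; turns easily; about 100 g.
- cap_blue_grip (a point): The same point of the blue cap, on the other canister, 156 mm from the orange one. To be left on.
- canister_a: One of two alike white canisters fixed at the back of the caddy: 90 mm across, neck 72 mm across, neck top 150 mm above its origin (centre of its underside, 8 mm above the worktop). Two lugs under each cap, reaching 18 mm below the flange, lock it in the neck. Which turning way loosens cannot be seen, differs between the two canisters, and their places are swapped at random.
- canister_b: The other canister. On each, the cap turned the loosening way meets a stop after about 70 degrees and then lifts straight off without force (from about 50 degrees on); turned the other way it meets a stop after about 10 to 20 degrees and stays locked. Turning on against a stop only makes the grip slip round the cap.
- pot: Bystander: black pot, 102 mm across, 51 mm tall, loose, on the right.
There are look-alikes about, which are no part of the job. What is shaped like the part that bears capsule_orange_mid but pink is not meant.

How it is judged:
By the outcome, as a careful person would: the job done as asked, in the order asked, and still so for the second after the job is handed in, while the arm keeps its last pose, push and grip.
It also fails if it takes over 72 s, if anything falls off the work surface, if the arm or the gripper's body presses on something with over 40 N, if the wrist force passes 120 N, or if a joint passes its speed limit or range.

## Working session

There is one attempt and no reset: what is moved stays moved. The work goes in short steps, each a Python script; the robot and the scene stay as the last script left them, time stands still between calls to the robot, and variables do not carry over. Pictures are saved under pics/ and viewed, and the job is handed in when it is done.

```bash
ls; mkdir -p pics
cat > h.py <<'E'
from cell import *
import numpy as np, cv2
from scipy.spatial.transform import Rotation as R
def save(name,fn):
    f=grab_frame(name); cv2.imwrite(fn,f["img"][:,:,::-1]); return f
def ray(f,px):
    K=np.array([[f["fx"],0,f["cx"]],[0,f["fy"],f["cy"]],[0,0,1.]])
    u=cv2.undistortPoints(np.array([[px]],float),K,np.array([f["k1"],0,0,0,0.]))[0,0]
    T=np.array(f["cam_to_world"]); d=T[:3,:3]@np.array([u[0],u[1],1]); return T[:3,3],d
def atz(f,px,z):
    o,d=ray(f,px); return o+d*(z-o[2])/d[2]
def tri(fa,pa,fb,pb):
    o1,d1=ray(fa,pa);o2,d2=ray(fb,pb); d1/=np.linalg.norm(d1);d2/=np.linalg.norm(d2)
    A=np.stack([d1,-d2],1); s=np.linalg.lstsq(A,o2-o1,rcond=None)[0]
    a=o1+s[0]*d1;b=o2+s[1]*d2; return (a+b)/2,np.linalg.norm(a-b)
def proj(f,p):
    T=np.array(f["cam_to_world"]); c=T[:3,:3].T@(np.array(p)-T[:3,3]); x,y=c[:2]/c[2]; k=1+f["k1"]*(x*x+y*y)
    return np.array([f["fx"]*x*k+f["cx"],f["fy"]*y*k+f["cy"]])
def down(yaw): # tool z down, tool x at yaw
    c,s=np.cos(yaw),np.sin(yaw)
    return R.from_matrix(np.array([[c,s,0],[s,-c,0],[0,0,-1.]])).as_rotvec()
def st():
    s=get_state(); print("t%.2f pos %s F %s gap %.3f q %s"%(s["clock"],np.round(s["position"],4),np.round(s["contact_force"],1),s["finger_gap"],np.round(s["q"],3)),"tz %.2f"%s["wrist_torque"][2]); return s
E
cat > a.py <<'E'
from h import *
np.set_printoptions(precision=4,suppress=True)
st()
fs={c:save(c,f"pics/{c}0.png") for c in("side","top")}
for n in ["capsule_orange_mid","capsule_blue_mid","tray_orange","tray_blue","cap_orange_grip","cap_blue_grip","canister_a","pot"]:
    for c in fs:
        print(n,c,[(np.round(d["centre"],1).tolist(),round(d["score"],2)) for d in tip_of(c,n)][:4])
for c in fs: print(np.array(fs[c]["cam_to_world"]),fs[c]["fx"],fs[c]["k1"])
st()
E
python3 a.py
```

```text
pics
t0.00 pos [0.1949 0.5137 0.2305] F [0.8 1.  1. ] gap 1.000 q [ 1.074  0.327 -0.194  1.052  0.     1.437] tz -0.01
capsule_orange_mid side [([347.1, 370.4], 0.95), ([298.2, 360.0], 0.77), ([336.3, 346.0], 0.72), ([288.3, 337.3], 0.71)]
capsule_orange_mid top [([334.4, 224.7], 0.72), ([451.8, 258.0], 0.71), ([418.7, 258.5], 0.7), ([436.4, 285.9], 0.7)]
capsule_blue_mid side [([278.0, 248.4], 0.74), ([337.0, 270.8], 0.31)]
capsule_blue_mid top [([212.3, 265.1], 0.69)]
tray_orange side [([282.9, 300.9], 0.81)]
tray_orange top [([332.4, 286.2], 0.83)]
tray_blue side [([272.6, 278.1], 0.65), ([335.9, 345.5], 0.28)]
tray_blue top [([276.8, 277.9], 0.73)]
cap_orange_grip side [([350.2, 229.3], 0.92)]
cap_orange_grip top [([344.7, 209.9], 0.95)]
cap_blue_grip side [([336.8, 205.8], 0.91)]
cap_blue_grip top [([278.3, 208.6], 0.84)]
canister_a side [([346.7, 302.4], 0.75), ([335.3, 270.4], 0.73)]
canister_a top [([283.4, 224.5], 0.61), ([337.9, 227.5], 0.6)]
pot side [([346.8, 301.3], 0.66), ([413.3, 350.1], 0.64)]
pot top [([429.5, 202.9], 0.81)]
[[ 0.9696 -0.0869  0.2289  0.2327]
 [-0.2448 -0.3586  0.9008 -1.2749]
 [ 0.0038 -0.9294 -0.3689  0.6467]
 [ 0.      0.      0.      1.    ]] 594.7427073118832 -0.13345811567983534
[[-0.0136 -0.9832  0.1821  0.346 ]
 [-0.9999  0.0138 -0.0002 -0.0182]
 [-0.0023 -0.1821 -0.9833  1.328 ]
 [ 0.      0.      0.      1.    ]] 495.6514104554484 0.011530702876165779
t0.90 pos [0.1952 0.5142 0.2313] F [ 0.  -0.4 -0.5] gap 0.995 q [ 1.074  0.326 -0.193  1.052 -0.     1.437] tz -0.04
```

View pics/side0.png

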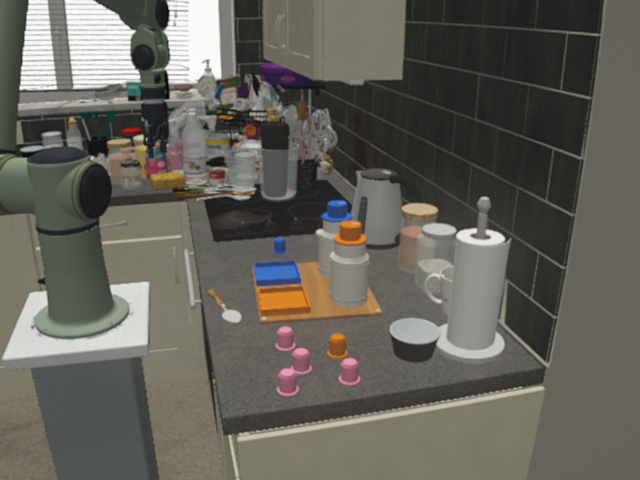

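View pics/top0.png

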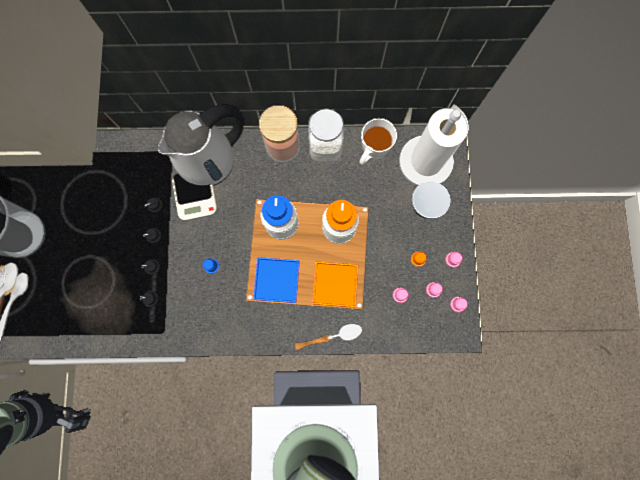

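Run:
```python
import cv2
t=cv2.imread('pics/top0.png')[170:320,180:500]; s=cv2.imread('pics/side0.png')[190:410,240:480]
cv2.imwrite('pics/tc.png',cv2.resize(t,None,fx=2.5,fy=2.5,interpolation=cv2.INTER_CUBIC)); cv2.imwrite('pics/sc.png',cv2.resize(s,None,fx=2.7,fy=2.7,interpolation=cv2.INTER_CUBIC))
```

```text
(no output)
```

View pics/tc.png

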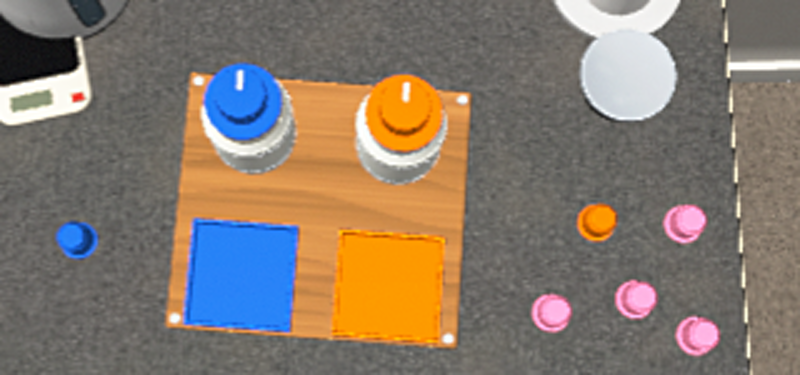

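View pics/sc.png

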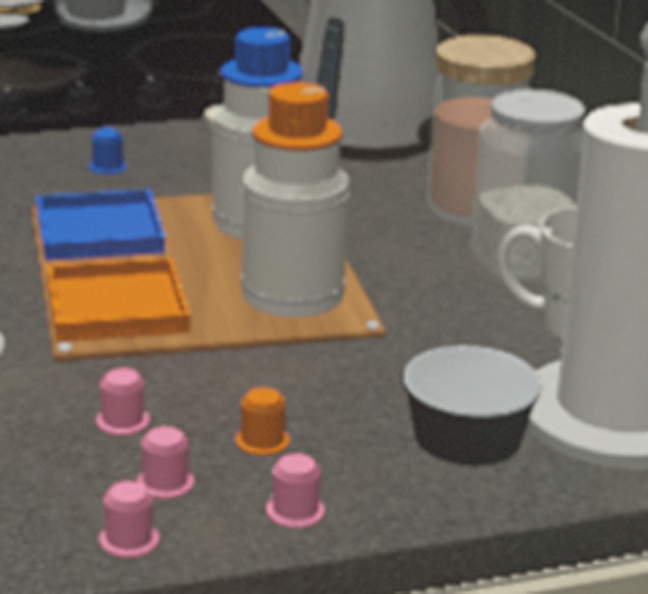

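Candidates for the orange capsule in the top image are: orange (419,259) and pinks (454,259), (434,290), (400,295), (459,304). In the side image it is at (337,346). Only the first is orange, which the crop confirms. The only blue capsule is at top (211,265), side (279,246).

```bash
cat > b.py <<'E'
from h import *
np.set_printoptions(precision=4,suppress=True)
fs={c:grab_frame(c) for c in("side","top")}
def sil(c,n,near):
    L=[d for d in silhouettes(c,n) if np.hypot(*(np.array(d["centre"])-near))<12]
    return L[0] if L else None
for n,ps,pt in [("capsule_orange_mid",(336.3,346),(418.7,258.5)),("capsule_blue_mid",(278,248.4),(212.3,265.1)),("tray_orange",(282.9,300.9),(332.4,286.2)),("tray_blue",(272.6,278.1),(276.8,277.9)),
  ("cap_orange_grip",(350.2,229.3),(344.7,209.9)),("cap_blue_grip",(336.8,205.8),(278.3,208.6))]:
    p,e=tri(fs["side"],ps,fs["top"],pt); print(n,p,"err",round(e,4))
    z={"c":0.02,"t":0.008}.get(n[0],0) 
    if n.startswith("cap_"): z=.18
    print("   top@z",z,atz(fs["top"],pt,z),"side@z",atz(fs["side"],ps,z))
# colour centroids
t=fs["top"]["img"]; hsv=cv2.cvtColor(t,cv2.COLOR_RGB2HSV)
for nm,lo,hi in [("or",(5,150,120),(18,255,255)),("bl",(100,150,100),(125,255,255))]:
  for c in fs:
    hs=cv2.cvtColor(fs[c]["img"],cv2.COLOR_RGB2HSV); m=cv2.inRange(hs,lo,hi)
    N,l,S,C=cv2.connectedComponentsWithStats(m)
    for i in range(1,N):
        if S[i,4]>60: print(nm,c,S[i],C[i])
E
python3 b.py
```

```text
capsule_orange_mid [ 0.5252 -0.2851  0.0194] err 0.0003
   top@z 0.02 [ 0.525 -0.285  0.02 ] side@z [ 0.5251 -0.286   0.02  ]
capsule_blue_mid [0.513  0.2646 0.0169] err 0.0049
   top@z 0.02 [0.515  0.2637 0.02  ] side@z [0.5091 0.2568 0.02  ]
tray_orange [ 0.4583 -0.0548  0.0146] err 0.0065
   top@z 0.008 [ 0.4556 -0.0545  0.008 ] side@z [ 0.464 -0.042  0.008]
tray_blue [0.472  0.0945 0.006 ] err 0.0159
   top@z 0.008 [0.4798 0.0934 0.008 ] side@z [0.4632 0.0898 0.008 ]
cap_orange_grip [ 0.6164 -0.0811  0.1893] err 0.0068
   top@z 0.18 [ 0.6221 -0.0824  0.18  ] side@z [ 0.6202 -0.0584  0.18  ]
cap_blue_grip [0.6251 0.0742 0.1941] err 0.002
   top@z 0.18 [0.6275 0.0756 0.18  ] side@z [0.6385 0.1166 0.18  ]
or side [334 221  32  24 538] [349.4944 233.9071]
or side [ 257  285   54   32 1477] [283.107  300.3893]
or side [327 334  20  25 353] [336.5977 346.1218]
or top [364 127  27  23 489] [377.5542 137.998 ]
or top [ 247  200  121  109 7557] [318.7404 253.5468]
or top [411 252  16  14 177] [418.5424 258.1469]
or top [295 335  35  15 152] [311.9671 341.8882]
bl side [322 200  30  22 389] [335.5964 211.2134]
bl side [273 238  13  16 136] [278.9853 245.8235]
bl side [254 261  46  20 653] [275.4686 271.4242]
bl top [262 195  31  31 699] [276.8355 210.412 ]
bl top [203 259  16  14 183] [210.4754 265.3115]
bl top [ 254  258   45   45 1759] [275.9227 279.6617]
```

```bash
cat > c.py <<'E'
from h import *
from scipy.optimize import minimize
np.set_printoptions(precision=4,suppress=True)
fs={c:grab_frame(c) for c in("side","top")}
a=np.linspace(0,2*np.pi,40)
def hullmask(f,cyl,x,y):
    m=np.zeros((480*4,640*4),np.uint8)
    for r,z0,z1 in cyl:
        P=[proj(f,(x+r*np.cos(t),y+r*np.sin(t),z)) for t in a for z in(z0,z1)]
        h=cv2.convexHull(np.round(np.array(P)*4+1.5).astype(np.int32)); cv2.fillConvexPoly(m,h,1)
    return cv2.resize(m.astype(np.float32),(640,480),interpolation=cv2.INTER_AREA)
def colmask(c,rng,box):
    hs=cv2.cvtColor(fs[c]["img"],cv2.COLOR_RGB2HSV); m=cv2.inRange(hs,*rng)>0
    o=np.zeros_like(m); x0,y0,x1,y1=box; o[y0:y1,x0:x1]=m[y0:y1,x0:x1]; return o
OR=((4,205,100),(20,255,255)); BL=((100,140,60),(125,255,255))
cap=lambda g:[(.038,g-.022,g-.016),(.025,g-.016,g+.018)]
cps=lambda z:[(.020,z-.02,z-.017),(.0165,z-.02,z+.018)]
jobs=[("capO",cap,.18,(.62,-.082),OR,(325,215,375,252),(322,190,365,236)),
("capB",cap,.18,(.627,.075),BL,(315,195,360,230),(255,190,300,236)),
("capsO",cps,.02,(.525,-.285),OR,(320,328,352,362),(405,246,432,272)),
("capsB",cps,.02,(.515,.264),BL,(265,230,295,258),(198,254,224,276))]
for n,cy,z,x0,rng,bs,bt in jobs:
    ms={"side":colmask("side",rng,bs),"top":colmask("top",rng,bt)}
    for use in(("top",),("side",),("top","side")):
        def cost(v):
            s=0
            for c in use:
                h=hullmask(fs[c],cy(z),*v[:2]); s+=np.abs(h-ms[c]).sum()/ms[c].sum()
            return s
        r=minimize(cost,x0,method="Nelder-Mead",options=dict(initial_simplex=[x0,(x0[0]+.01,x0[1]),(x0[0],x0[1]+.01)],xatol=2e-4,fatol=1e-4))
        print(n,use,r.x,round(r.fun,3),ms["top"].sum(),ms["side"].sum())
# trays
for n,z in(("tray_orange",.026),("tray_blue",.026)):
    for c in fs:
        for d in silhouettes(c,n)[:2]:
            m=d["mask"].astype(np.uint8)
            if m.sum()<50: continue
            q=cv2.minAreaRect(np.argwhere(m)[:,::-1].astype(np.float32)) 
            h=cv2.convexHull(np.argwhere(m)[:,::-1].astype(np.float32))[:,0]
            W=np.array([atz(fs[c],p,.018)[:2] for p in h],np.float32); print(n,c,round(d["score"],2),cv2.minAreaRect(W))
E
python3 c.py
```

```text
capO ('top',) [ 0.6159 -0.0744] 0.151 681 177
capO ('side',) [ 0.6166 -0.0581] 2.689 681 177
capO ('top', 'side') [ 0.6164 -0.0737] 2.926 681 177
capB ('top',) [0.6286 0.0811] 0.109 705 445
capB ('side',) [0.6322 0.0973] 0.168 705 445
capB ('top', 'side') [0.6283 0.083 ] 0.413 705 445
capsO ('top',) [ 0.527  -0.2862] 0.223 166 66
capsO ('side',) [ 0.5292 -0.2777] 5.33 166 66
capsO ('top', 'side') [ 0.5274 -0.2859] 5.644 166 66
capsB ('top',) [0.5151 0.2701] 0.102 188 154
capsB ('side',) [0.5174 0.2808] 0.318 188 154
capsB ('top', 'side') [0.5155 0.2709] 0.535 188 154
tray_orange side 0.79 ((0.46102017164230347, -0.05591568350791931), (0.14440733194351196, 0.1153603047132492), 84.27195739746094)
tray_orange side 0.46 ((0.6470071077346802, 0.24890907108783722), (0.42567145824432373, 0.05407463014125824), 70.10095977783203)
tray_orange top 0.95 ((0.46178990602493286, -0.060958847403526306), (0.11507300287485123, 0.11584939807653427), 84.62388610839844)
tray_orange top 0.32 ((0.6210125088691711, 0.08056645095348358), (0.07570862770080566, 0.09317395091056824), 13.639151573181152)
tray_blue side 0.74 ((0.473909854888916, 0.09874814748764038), (0.1509939283132553, 0.114510677754879), 85.24967956542969)
tray_blue top 0.89 ((0.47435176372528076, 0.09388554096221924), (0.11643264442682266, 0.11458700895309448), 83.52622985839844)
```

```bash
sed -e 's/(4,205,100),(20,255,255)/(4,165,70),(16,255,255)/' -e '/^# trays/,$d' c.py > d.py
cat >> d.py <<'E'
print("with z")
for n,cy,z,x0,rng,bs,bt in jobs:
    ms={"side":colmask("side",rng,bs),"top":colmask("top",rng,bt)}
    for c in ms:
        print(n,c,np.argwhere(ms[c]).mean(0)[::-1])
    def cost(v): return sum(np.abs(hullmask(fs[c],cy(v[2]),*v[:2])-ms[c]).sum()/ms[c].sum() for c in ms)
    x=np.array([*x0,z]); r=minimize(cost,x,method="Nelder-Mead",options=dict(initial_simplex=[x,x+[.01,0,0],x+[0,.01,0],x+[0,0,.01]],xatol=2e-4,fatol=1e-4)); print(n,r.x,r.fun)
    for c in ms:
        h=hullmask(fs[c],cy(z),*r.x[:2]); im=fs[c]["img"][:,:,::-1].copy(); cs,_=cv2.findContours(np.uint8(h>.5),0,2)
        b=bs if c=="side" else bt; m2=ms[c]
        v=np.hstack([im[b[1]-5:b[3]+5,b[0]-5:b[2]+5],cv2.merge([np.uint8(m2*255),np.uint8(h*255),np.uint8(m2*0)])[b[1]-5:b[3]+5,b[0]-5:b[2]+5]])
        cv2.imwrite(f"pics/d_{n}_{c}.png",cv2.resize(v,(390,195),interpolation=cv2.INTER_NEAREST))
rows=[np.hstack([cv2.imread(f"pics/d_{n}_{c}.png") for c in("side","top")]) for n in("capO","capsO","capsB")]
cv2.imwrite("pics/d_all.png",np.vstack(rows))
E
python3 d.py; python3 -c "from h import *;st()"
```

```text
capO ('top',) [ 0.6155 -0.0745] 2.989 226 531
capO ('side',) [ 0.6166 -0.0644] 0.238 226 531
capO ('top', 'side') [ 0.6154 -0.0747] 3.268 226 531
capB ('top',) [0.6286 0.0811] 0.111 704 445
capB ('side',) [0.6319 0.0974] 0.167 704 445
capB ('top', 'side') [0.6283 0.083 ] 0.404 704 445
capsO ('top',) [ 0.5266 -0.2866] 1.143 96 357
capsO ('side',) [ 0.5278 -0.2808] 0.174 96 357
capsO ('top', 'side') [ 0.5264 -0.2858] 1.359 96 357
capsB ('top',) [0.5152 0.2708] 0.11 187 155
capsB ('side',) [0.5179 0.2855] 0.306 187 155
capsB ('top', 'side') [0.5155 0.2709] 0.543 187 155
with z
capO side [349.6573 233.9944]
capO top [344.1991 217.1504]
capO [ 0.6153 -0.0745  0.1809] 3.2622650117494123
capB side [336.036  211.3573]
capB top [276.8068 210.3991]
capB [0.6275 0.0807 0.1848] 0.31286409122829417
capsO side [336.9356 346.1821]
capsO top [417.9792 258.7917]
capsO [ 0.526  -0.286   0.0226] 1.335986738445378
capsB side [279.1484 245.8323]
capsB top [210.4759 265.4332]
capsB [0.5145 0.2696 0.0257] 0.43519277212351215
t1.40 pos [0.1952 0.5142 0.2313] F [-0.4 -0.9 -0.1] gap 1.004 q [ 1.074  0.326 -0.193  1.052  0.     1.437] tz 0.02
```

View pics/d_all.png

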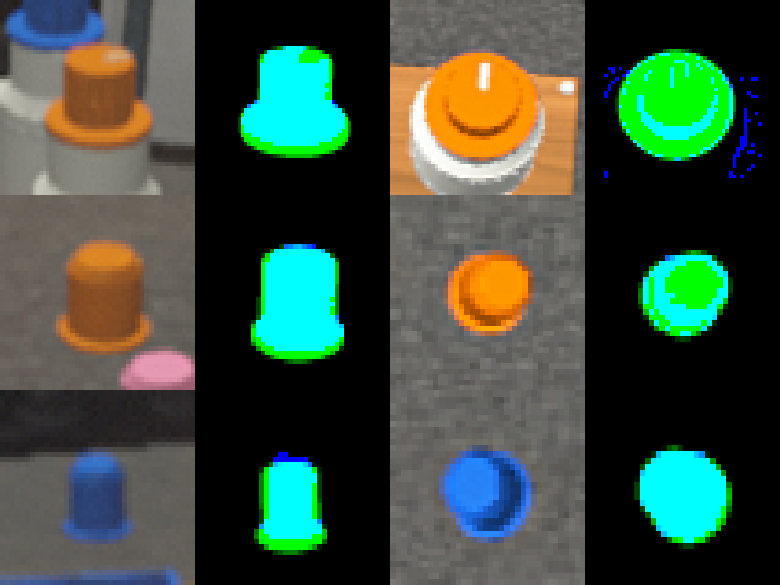

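```bash
cat >> h.py <<'E'
def yawbest(p,yaw):
    q0=np.array(get_state()["q"]); best=None
    for k in (-1,0,1):
        o=down(yaw+k*np.pi); q=ik(p,o)
        if q is None: continue
        c=abs(q[5]-q0[5]); 
        if best is None or c<best[0]: best=(c,yaw+k*np.pi,q)
    return best
E
python3 - <<'E'
from h import *
D=np.deg2rad
for p,y in [((.5265,-.2863,.007),D(-58)),((.462,-.061,.022),D(-50)),((.5152,.2705,.007),D(-50)),((.474,.094,.022),D(-50)),((.55,0,.26),0),((.6157,-.0744,.166),0)]:
    for k in(0,1):
        for z in (p[2],.25):
            q=ik((p[0],p[1],z),down(y+k*np.pi)); print(p,z,k,None if q is None else np.round(q,2))
st()
E
```

```text
(0.5265, -0.2863, 0.007) 0.007 0 [-0.62  0.64 -0.31  0.61  0.    1.96]
(0.5265, -0.2863, 0.007) 0.25 0 [-0.62  0.41 -0.02  1.14  0.    1.96]
(0.5265, -0.2863, 0.007) 0.007 1 [-0.62  0.64 -0.31  0.61  0.   -1.18]
(0.5265, -0.2863, 0.007) 0.25 1 [-0.62  0.41 -0.02  1.14  0.   -1.18]
(0.462, -0.061, 0.022) 0.022 0 [-0.29  0.44 -0.66  0.47  0.    2.15]
(0.462, -0.061, 0.022) 0.25 0 [-0.29  0.16 -0.37  1.05  0.    2.15]
(0.462, -0.061, 0.022) 0.022 1 [-0.29  0.44 -0.66  0.47  0.   -0.99]
(0.462, -0.061, 0.022) 0.25 1 [-0.29  0.16 -0.37  1.05  0.   -0.99]
(0.5152, 0.2705, 0.007) 0.007 0 [ 0.36  0.62 -0.36  0.59  0.    2.8 ]
(0.5152, 0.2705, 0.007) 0.25 0 [ 0.36  0.37 -0.07  1.12  0.    2.8 ]
(0.5152, 0.2705, 0.007) 0.007 1 [ 0.36  0.62 -0.36  0.59  0.   -0.34]
(0.5152, 0.2705, 0.007) 0.25 1 [ 0.36  0.37 -0.07  1.12  0.   -0.34]
(0.474, 0.094, 0.022) 0.022 0 [ 0.04  0.46 -0.62  0.49  0.    2.49]
(0.474, 0.094, 0.022) 0.25 0 [ 0.04  0.19 -0.33  1.05  0.    2.49]
(0.474, 0.094, 0.022) 0.022 1 [ 0.04  0.46 -0.62  0.49  0.   -0.66]
(0.474, 0.094, 0.022) 0.25 1 [ 0.04  0.19 -0.33  1.05  0.   -0.66]
(0.55, 0, 0.26) 0.26 0 [-0.13  0.31 -0.14  1.12  0.    1.44]
(0.55, 0, 0.26) 0.25 0 [-0.13  0.31 -0.16  1.1   0.    1.44]
(0.55, 0, 0.26) 0.26 1 [-0.13  0.31 -0.14  1.12  0.   -1.71]
(0.55, 0, 0.26) 0.25 1 [-0.13  0.31 -0.16  1.1   0.   -1.71]
(0.6157, -0.0744, 0.166) 0.166 0 [-0.24  0.5  -0.09  0.97  0.    1.33]
(0.6157, -0.0744, 0.166) 0.25 0 [-0.24  0.45  0.04  1.16  0.    1.33]
(0.6157, -0.0744, 0.166) 0.166 1 [-0.24  0.5  -0.09  0.97  0.   -1.81]
(0.6157, -0.0744, 0.166) 0.25 1 [-0.24  0.45  0.04  1.16  0.   -1.81]
t1.40 pos [0.1952 0.5142 0.2313] F [-0.4 -0.9 -0.1] gap 1.004 q [ 1.074  0.326 -0.193  1.052  0.     1.437] tz 0.02
```

Run:
```python
from h import *
D=np.deg2rad
y=D(-58)
x,yy=.5265,-.2863
movep((x,yy,.25),down(y)); st()
move_l((x,yy,.07),.25); f=save("top","pics/t1.png"); save("side","pics/s1.png"); st()
```

```text
t4.44 pos [ 0.5268 -0.2855  0.25  ] F [-0.5 -0.3  0.2] gap 0.999 q [-0.62   0.408 -0.024  1.14   0.     1.962] tz 0.05
t5.41 pos [ 0.5279 -0.2872  0.072 ] F [ 0.5 -0.3 -0.1] gap 1.001 q [-0.621  0.56  -0.263  0.744 -0.     1.962] tz -0.04
```

Run:
```python
import cv2,numpy as np
t=cv2.imread('pics/t1.png')[200:320,340:500]; s=cv2.imread('pics/s1.png')[270:410,240:400]
cv2.imwrite('pics/c1.png',np.vstack([cv2.resize(t,(400,300)),cv2.resize(s,(400,300))]))
```

```text
(no output)
```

View pics/c1.png

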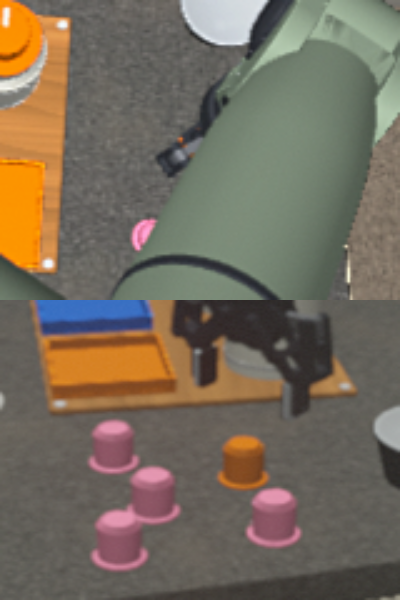

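The side view shows the open fingers above and astride the orange capsule, with the pinks clear. I'll go down and grasp.

```bash
python3 - <<'E'
from h import *
D=np.deg2rad
x,yy=.5265,-.2863
print(move_l((x,yy,.007),.12,until_force=8)); st()
grab(30); st()
move_l((x,yy,.10),.25); st()
save("side","pics/s2.png")
E
python3 -c "
import cv2
s=cv2.imread('pics/s2.png')[200:400,240:440];cv2.imwrite('pics/c2.png',cv2.resize(s,(500,500)))"
```

```text
False
t6.08 pos [ 0.5269 -0.2866  0.0076] F [-0.1  0.6  0.9] gap 0.999 q [-0.621  0.643 -0.313  0.614  0.     1.962] tz 0.04
t6.62 pos [ 0.5269 -0.2866  0.0077] F [-0.4  0.6  4.5] gap 0.376 q [-0.621  0.643 -0.313  0.614 -0.     1.962] tz 0.00
t7.15 pos [ 0.5267 -0.2864  0.1005] F [ 0.3 -0.3 -0.8] gap 0.374 q [-0.621  0.527 -0.236  0.806 -0.     1.962] tz 0.01
```

View pics/c2.png

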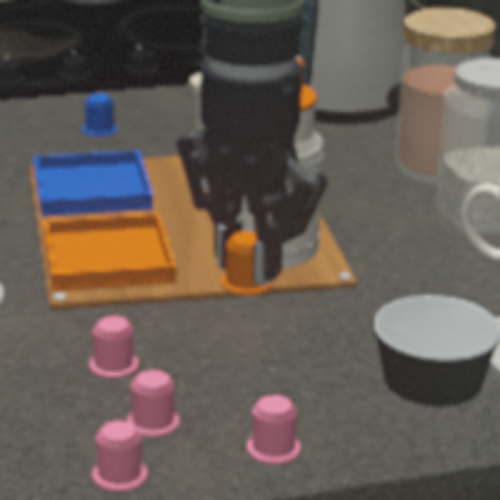

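The orange capsule is held upright, gap 0.374 (about 32 mm). Now into the orange tray.

```bash
python3 - <<'E'
from h import *
D=np.deg2rad
movep((.462,-.061,.10),down(D(-50))); st()
print(move_l((.462,-.061,.0225),.12,until_force=6)); st()
let_go(); st()
move_l((.462,-.061,.12),.3)
movep((.49,.10,.2),down(D(-50)))
movep((.5152,.2705,.09),down(D(-50))); st()
save("side","pics/s3.png");save("top","pics/t3.png")
E
python3 -c "
import cv2,numpy as np
s=cv2.imread('pics/s3.png')[200:400,200:400];t=cv2.imread('pics/t3.png')[180:330,190:390];cv2.imwrite('pics/c3.png',np.hstack([cv2.resize(s,(400,400)),cv2.resize(t,(400,400))]))"
```

```text
t8.13 pos [ 0.4631 -0.0619  0.1   ] F [ 0.7  0.6 -0.3] gap 0.374 q [-2.910e-01  3.160e-01 -5.880e-01  6.650e-01 -1.000e-03  2.153e+00] tz -0.01
False
t8.93 pos [ 0.4626 -0.0615  0.0228] F [0.7 0.4 0.6] gap 0.375 q [-0.291  0.439 -0.663  0.468 -0.     2.154] tz -0.01
t9.49 pos [ 0.4621 -0.061   0.0226] F [-0.2  0.5 -0.7] gap 1.000 q [-0.29   0.439 -0.664  0.468  0.     2.154] tz -0.02
t11.56 pos [0.5155 0.2691 0.0901] F [ 0.3 -0.4  0.3] gap 1.001 q [ 3.550e-01  5.110e-01 -2.960e-01  7.640e-01 -1.000e-03  2.799e+00] tz -0.07
```

View pics/c3.png

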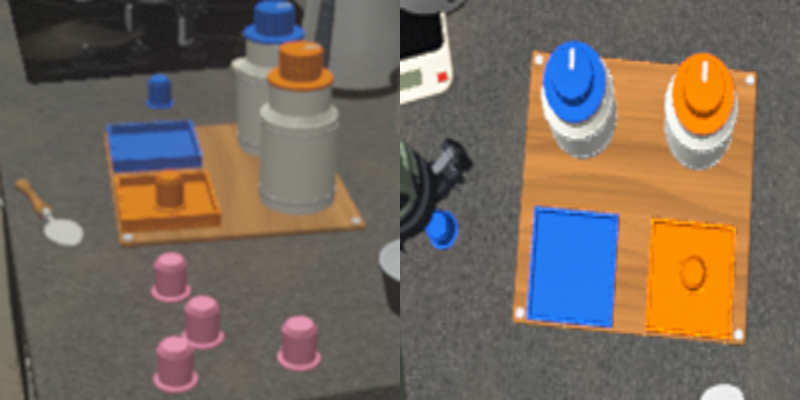

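The orange capsule stands in the orange tray, centred. Next is the blue one.

```bash
python3 - <<'E'
from h import *
D=np.deg2rad
x,yy=.5152,.2705
print(move_l((x,yy,.007),.12,until_force=8)); st()
grab(30); st()
move_l((x,yy,.10),.25); s=st()
assert s["finger_gap"]>.3
movep((.474,.094,.10),down(D(-50)))
print(move_l((.474,.094,.0225),.12,until_force=6)); st()
let_go()
move_l((.474,.094,.15),.3)
movep((.55,-.06,.27),down(D(90)))
movep((.6157,-.0744,.25),down(D(90))); st()
save("side","pics/s4.png");save("top","pics/t4.png")
E
python3 -c "
import cv2,numpy as np
s=cv2.imread('pics/s4.png')[150:350,200:400];t=cv2.imread('pics/t4.png')[180:330,190:390];cv2.imwrite('pics/c4.png',np.hstack([cv2.resize(s,(400,400)),cv2.resize(t,(400,400))]))"
```

```text
False
t12.50 pos [0.5159 0.2706 0.0077] F [-0.2 -1.3 -0.1] gap 1.008 q [ 0.356  0.619 -0.363  0.588 -0.     2.8  ] tz 0.02
t13.04 pos [0.5156 0.2707 0.0076] F [-1.  -0.6  5.7] gap 0.377 q [ 0.357  0.619 -0.363  0.588  0.     2.8  ] tz 0.01
t13.57 pos [0.5154 0.2706 0.1005] F [ 0.2 -0.3 -1.7] gap 0.372 q [ 0.357  0.499 -0.286  0.785 -0.     2.8  ] tz 0.01
False
t15.11 pos [0.4746 0.0945 0.0228] F [ 0.4  0.5 -0.1] gap 0.375 q [ 0.044  0.462 -0.619  0.489  0.     2.486] tz -0.00
t18.96 pos [ 0.6157 -0.0743  0.2486] F [-0.5 -1.   0. ] gap 1.003 q [-0.239  0.451  0.039  1.162  0.    -0.239] tz -0.01
```

View pics/c4.png

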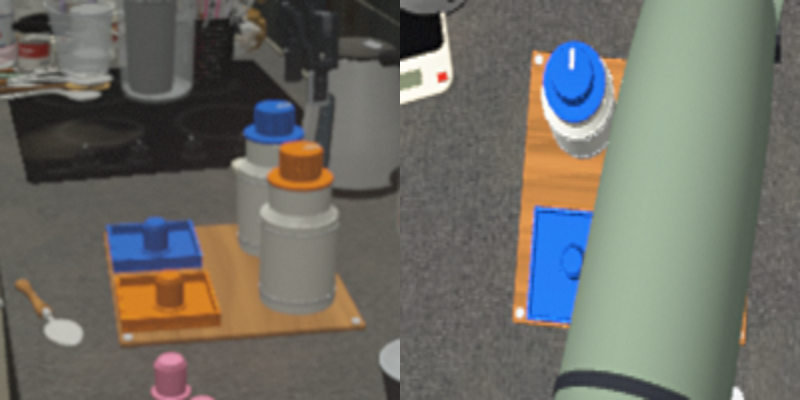

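Both capsules stand in their trays. Now I'll grasp the cap, then turn it in small steps while watching torque.

```bash
python3 - <<'E'
from h import *
print(move_l((.6157,-.0744,.166),.1,until_force=8)); st()
grab(50); st()
q0=np.array(get_state()["q"])
for dg in (4,8,12,16,20,24,28,32):   # yaw + = ccw from above => q6 decreases
    q=q0.copy(); q[5]-=np.deg2rad(dg); set_joints(q); s=get_state(); print(dg,"tz",np.round(s["wrist_torque"],2),"F",np.round(s["contact_force"],1),round(s["clock"],2))
save("side","pics/s5.png")
E
python3 -c "
import cv2,numpy as np
s=cv2.imread('pics/s5.png')[190:270,310:390];cv2.imwrite('pics/c5.png',cv2.resize(s,(500,500),interpolation=2))"
```

```text
False
t20.05 pos [ 0.6162 -0.0745  0.1668] F [-0.6  0.8 -0.6] gap 1.001 q [-0.239  0.501 -0.094  0.975 -0.    -0.239] tz 0.01
t20.49 pos [ 0.6162 -0.0745  0.1668] F [-0.6 -0.2  4.8] gap 0.541 q [-0.239  0.501 -0.094  0.975  0.    -0.239] tz 0.00
4 tz [0.04 0.06 0.02] F [-1.3 -0.8  1.7] 20.74
8 tz [0.12 0.06 0.01] F [ 0.8 -0.9  2. ] 20.99
12 tz [0.1  0.06 0.02] F [0.4 0.5 1.4] 21.24
16 tz [0.1  0.07 0.02] F [-0.5  0.6  2. ] 21.49
20 tz [ 0.22 -0.   -0.02] F [0.4 0.9 1.9] 21.74
24 tz [0.2  0.04 0.02] F [0.9 0.1 2.4] 21.99
28 tz [0.17 0.05 0.05] F [0.3 0.5 2.1] 22.24
32 tz [0.2  0.07 0.07] F [-0.8 -0.   2.6] 22.49
```

View pics/c5.png

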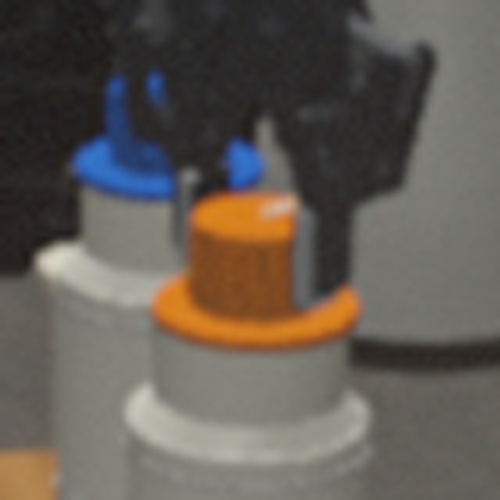

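Almost no torque past 20°, so this looks like the loosening way (CCW). I'll go on to the stop.

```bash
python3 - <<'E'
from h import *
q0=np.array(get_state()["q"])
for dg in range(5,50,5):
    q=q0.copy(); q[5]-=np.deg2rad(dg); set_joints(q); s=get_state(); print(dg+32,"tz",np.round(s["wrist_torque"],2),"F",np.round(s["contact_force"],1),round(s["clock"],2))
    if abs(s["wrist_torque"][2])>.25: break
save("side","pics/s6.png"); st()
E
python3 -c "
import cv2,numpy as np
L=[cv2.resize(cv2.imread(f'pics/{n}.png')[205:255,325:375],(260,260),interpolation=2) for n in ('s4','s5','s6')];cv2.imwrite('pics/c6.png',np.hstack(L))"
```

```text
37 tz [0.16 0.06 0.01] F [0.1 0.2 2.3] 22.79
42 tz [0.18 0.11 0.03] F [0.3 0.3 2.7] 23.04
47 tz [0.24 0.15 0.02] F [-1.1  0.2  1.8] 23.29
52 tz [0.21 0.07 0.01] F [0.2 0.6 3.4] 23.54
57 tz [0.37 0.42 0.06] F [-1.7  1.4  4.3] 23.79
62 tz [0.58 1.01 0.02] F [-4.8  2.9  6.4] 24.04
67 tz [ 0.71  1.73 -0.08] F [-8.7  3.8  9.7] 24.29
72 tz [ 1.26  1.97 -0.59] F [-9.5  5.7  9.9] 24.54
t24.59 pos [ 0.6131 -0.0728  0.1668] F [-9.2  5.1  9.7] gap 0.549 q [-0.239  0.499 -0.096  0.98   0.002 -1.488] tz -0.60
```

View pics/c6.png

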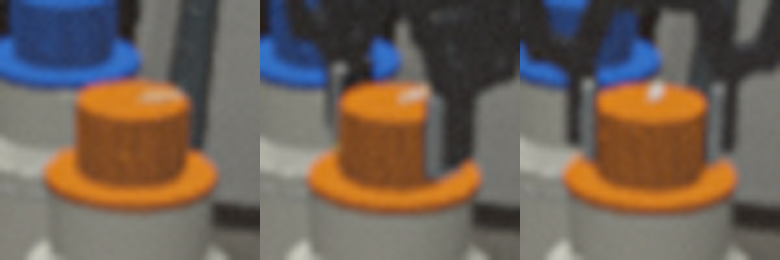

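The line has turned about 70° along with the grip and the stop is felt (-0.6 N·m), so it is loose. I'll relieve the side load, then lift straight up.

```bash
python3 - <<'E'
from h import *
s=get_state(); r=R.from_rotvec(s["eef_rot"]); 
yaw=np.arctan2(r.as_matrix()[1,0],r.as_matrix()[0,0]); print(np.rad2deg(yaw))
p=np.array(s["position"])
move_l(p+[0,0,.001],.03,rot=down(yaw-np.deg2rad(2))); s=st()
for k in range(4):
    p[2]+=.008
    print(move_l(p,.05,until_force=15)); s=st()
    if abs(s["contact_force"][2])>18: break
save("side","pics/s7.png")
E
python3 -c "
import cv2,numpy as np
s=cv2.imread('pics/s7.png')[170:290,290:410];cv2.imwrite('pics/c7.png',cv2.resize(s,(480,480),interpolation=2))"
```

```text
161.56690886307297
t24.87 pos [ 0.6127 -0.0729  0.1674] F [-0.2  0.5  0.4] gap 0.547 q [-0.238  0.496 -0.101  0.975 -0.    -1.451] tz -0.13
False
t25.16 pos [ 0.6127 -0.0729  0.175 ] F [-2.4  0.1  0.8] gap 0.549 q [-0.238  0.49  -0.09   0.992 -0.    -1.452] tz -0.20
False
t25.47 pos [ 0.6139 -0.073   0.1838] F [0.2 0.5 1.8] gap 0.548 q [-0.238  0.483 -0.078  1.008  0.    -1.452] tz 0.00
False
t25.77 pos [ 0.6135 -0.0729  0.1914] F [-1.  -0.6 -1.3] gap 0.544 q [-0.238  0.477 -0.067  1.026 -0.    -1.452] tz 0.04
False
t26.08 pos [ 0.6135 -0.0729  0.1993] F [-0.1  0.6 -0.9] gap 0.545 q [-0.238  0.472 -0.054  1.043  0.    -1.452] tz 0.07
```

View pics/c7.png

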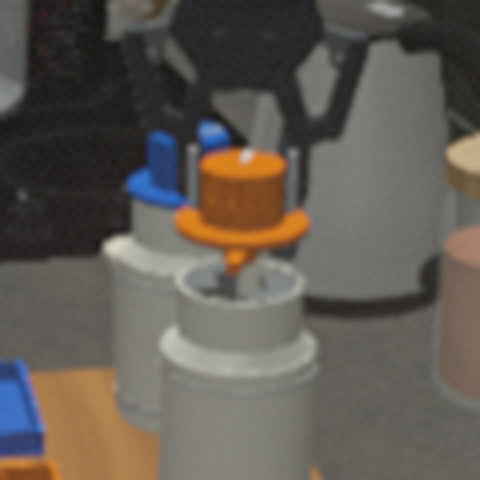

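Run:
```python
from h import *
s=get_state(); p=np.array(s["position"]); p[2]=.29
move_l(p,.15); st(); sleep(.5); f=save("side","pics/s8.png"); save("top","pics/t8.png"); s=st()
print(R.from_rotvec(s["eef_rot"]).as_matrix()[:,2])
d=tip_of("side","cap_orange_grip")[:1]; print(d)
o,dd=ray(f,d[0]["centre"]); k=(p[1]-o[1])/dd[1]; print(o+k*dd)
```

```text
t26.89 pos [ 0.6128 -0.0727  0.289 ] F [ 0.5  0.  -0.8] gap 0.546 q [-0.238  0.428  0.106  1.25   0.    -1.452] tz -0.01
t27.49 pos [ 0.6133 -0.0728  0.29  ] F [-0.5  0.4 -1.6] gap 0.546 q [-0.238  0.428  0.108  1.251  0.    -1.452] tz 0.03
[-2.99667833e-05  2.42807929e-05 -9.99999999e-01]
[{'centre': [351.6, 175.5], 'score': 0.66}]
[ 0.6157543  -0.07284199  0.31054065]
```

View pics/s8.png

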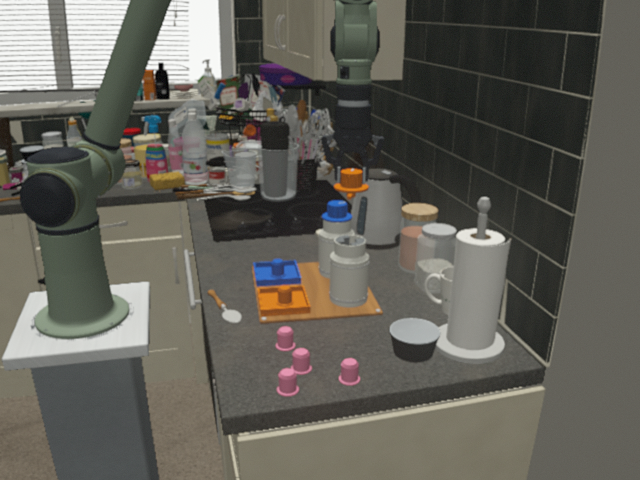

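View pics/t8.png

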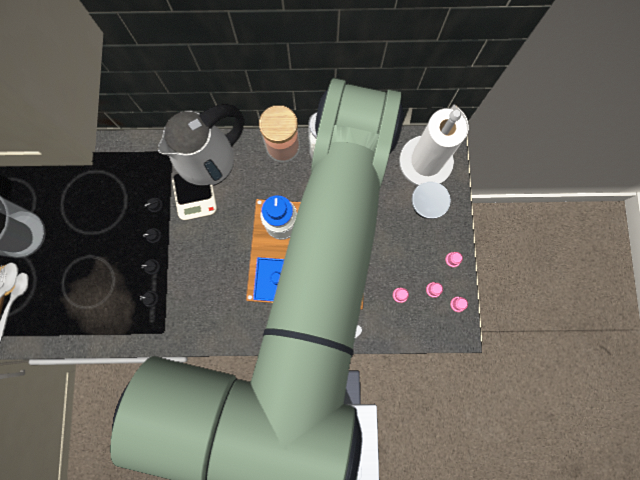

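The cap is held upright at side (351,180), about 12 cm up. The capsules are in their trays at side (284,294) and (277,268), and the blue cap, pot and pinks are unmoved.

```bash
python3 -c "
from h import *
st(); sign_off()"
```

```text
t27.54 pos [ 0.6133 -0.0728  0.29  ] F [-0.6 -0.3 -1.6] gap 0.546 q [-0.238  0.428  0.108  1.251  0.    -1.452] tz -0.04
the job is handed in; nothing more can be done
```

The job is done and handed in at 27.5 s: both capsules are in their trays, and the orange cap is off and held upright above its canister.

- **Capsules:** I moved the orange one first, then the blue. Each stands upright in the tray of its own colour. The four pink look-alikes were left alone.
- **Cap:** I tried counter-clockwise first. It turned freely to a stop at about 70°, so this canister has the normal thread and the other way was not needed. It then lifted straight off with no noticeable force.
- **Last checks:** The cap is held level about 12 cm above where it sat, with the grip steady. In the last pictures the blue cap, pot and pink capsules look unmoved.
- **Disagreements:**
  - The network's centre for the blue capsule and the side-camera fits were several mm off, so I used fits to the top picture. Those put the two caps 156 mm apart, as specified.
  - While turning near the stop, the gripper was pushed about 3 mm sideways (roughly 10 N). I eased that off before lifting.
  - The arm hid the orange tray in the last top picture, so that final check rests on the side view.

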